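# Close a plaster mould in the click-wheel press

## Task

Gently push the closed plaster mould straight into the bench press until it is fully home against the back stop. Then crank the click wheel clockwise until you feel the pressure foot bite on the mould, and give it three clicks more: fewer and the mould leaks, more and the plaster cracks. Let go of the crank there, with the mould still home, and leave everything else on the bench as it stands.

Things in the scene. Friction and masses are not known exactly. Their poses are not given: they have to be found in the camera images.
- press: small green screw press fixed to the bench; origin on the bench under the wheel's axis, x from its open front to its back, y left. Bed top 22 mm high, x -175 to 110 mm, 150 mm wide. Rails 12 mm high, faces at y -40 and 40, x -80 to 70, guide the mould. Columns at y -62 and 62; crosshead 46 x 160 mm, 128 to 164 mm above the bench; spring block behind the wheel, x 58 to 78, top at 193 mm.
- back_stop (a point): centre of the front face of the steel back stop across the press's bed, at x = 85 mm of the press, 39 mm above the bench; the stop is 110 mm wide and stands 34 mm above the bed. When the mould is home its back end touches this face.
- mould: closed plaster mould, a cream block with a dark seam and a dark pour hole in its front end, 170 mm long (x), 66 wide, 52 tall, 0.5 to 0.75 kg, on the bed between the rails, 25 to 60 mm short of the stop. Origin under its centre; when home it is at x = 0 of the press, the front end at x = -85 mm, the top 74 mm above the bench. A push of 3 to 7 N slides it; it chips at 40 N.
- wheel (a joint): angle of the click wheel, rad; grows clockwise seen from above, which lowers the foot. 12 clicks a turn: a sprung roller drops into a notch at each multiple of 0.5236, where the wheel stays when let go; it starts in one of 0 to 2.1. At 0 the crank points to the press's front. At the crank a click ripples about 7 N against, then 6 N with the hand, with next to no friction; no end stop within 20 clicks.
- wheel_hub (a point): top of the hub of the black lobed click wheel, on its axis, 194 mm above the bench. The wheel is 91 mm across, its rim 174 to 190 mm above the bench.
- crank_grip (a point): point to hold on the wheel's red crank grip, on the grip's axis, 222 mm above the bench, 30 mm above the grip's lower end, 22 mm below its top. The grip is upright, 18 mm thick, 52 mm tall, 34 mm from the wheel's axis, and revolves freely on its pin, so it can be led round the full circle without turning the hand.
- spindle: screw spindle with the brass stud and sprung steel foot (disc 40 mm across) hung on it. Origin on the wheel's axis, 103 mm high at wheel 0; sinks 1.5 mm a click. The stud's setting differs each time, unmeasured: the foot's underside is 11 to 20 mm below the origin. It presses 32 N on biting, 7.5 N more per click; at the crank the mean load steps up 2.6 N, then 0.6 N per click.
- stick_a: bystander: a dark unfired candlestick, 54 mm wide, 108 mm tall, standing on the bench left of the press; origin under its foot
- stick_b: bystander: a second such candlestick, right of the press; origin under its foot
- rib: bystander: a round wooden throwing rib, 64 mm across, 6 mm thick, flat on the bench right of the press's front; origin under its centre
- loop: bystander: a slip brush, 170 mm long, lying on the bench left of the press's front; origin under its middle
- cup: bystander: a fired red cup, 68 mm wide, 60 mm tall, right of the press; origin under its centre
- half: bystander: an open plaster mould half, 120 x 60 x 26 mm, right of the rib; origin under its centre
- slip: bystander: a closed jar of slip, 72 mm wide, 120 mm tall, left of the press; origin under its centre
Not all that is in view belongs to the job. What is shaped like the mould but red or turquoise is not meant.

How it is judged:
On the way, in this order (a step that is already met when the one before it is completed fails the run):
1. the mould is pushed home against the back stop (x of mould in the frame of press above -0.0025 m and y of mould in the frame of press between -0.01 and 0.01 m), for 0.2 s.
2. with the mould home, the foot bites on it (all of step 1 and contact force between spindle and mould above 20 N), for 0.1 s.
At the end, for the whole second after the job is handed in: the mould is home (within 2.5 mm of the back stop) and the foot, three clicks past its bite, clamps it with 45 to 64 N (32 N at the bite, 7.5 N for each click of 30 degrees; three clicks after the bite give 47 to 62 N, wherever in a click it began), the wheel at rest and let go (all of step 1 and contact force between spindle and mould between 45 and 64 N and velocity of joint wheel between -0.1 and 0.1 rad/s); the robot touches nothing.
It fails at once if the mould is over-tightened and cracks (contact force between spindle and mould above 76 N).
It fails at once if the mould is pushed so hard that it chips (contact force between the fingers and mould above 40 N).
It fails at once if a bystander is moved by more than 20 mm (distance of any of stick_a, stick_b, rib, loop, cup, half, slip from where it was at the start of the episode above 0.02 m).
It also fails if it takes over 72 s, if anything falls off the work surface, if the arm or the gripper's body presses on something with over 40 N, if the wrist force passes 120 N, or if a joint passes its speed limit or range.

## Robot

A 6-joint arm with a two-finger parallel gripper is mounted at the origin on the work surface. World frame = base frame: x ahead of the robot, y to its left, z up, the work surface at z = 0. Lengths are in m, angles in rad, forces in N, time in s.
With the tool pointing down it reaches from about 0.275 to 0.725 m from the base axis. Payload 5.6 kg.
Tool frame: the origin (TCP) lies on the centre line of the jaws, within the pads' length; the fingertips stand 19 mm ahead of it and the grasp point (between the pads) is the TCP; z points along the fingers, y is the direction in which the jaws open and shut (so a half turn about z gives the same grasp; the last joint's range is limited). The gripper opens to 85 mm and grips with 20 to 120 N. Pads are 22 mm wide; open, the fingers measure 114 mm over their backs; the gripper's body (76 mm by 85 mm) begins 54 mm behind the grasp point. The pads swing forward as they close: fully open they stand 13 mm farther back than shut.
Start: joints at [1.509, 0.255, 0.108, 0, -1.424, -0.285], TCP at [0.187, 0.517, 0.25] pointing down, gripper open.
Joint ranges: [-2.95, 2.95], [-1.21, 1.97], [-1.09, 1.5], [-2.87, 1.71], [-2.94, -0.07], [-3.05, 3.05]. Speed limits (rad/s): [2.57, 2.57, 3.14, 3.14, 3.14, 3.14].

## Interface

Orientations are given as a unit quaternion [x, y, z, w].
In Python, from plant import bot gives the robot as it stands.
- The arm moves only by the shell command python3 -m crank 'ROWS' [FORCE]. ROWS is JSON, one flat list of numbers, 7 for each row, row after row: the shift along the tool's x, y, z in m, then the turn, a rotation vector about the tool's x, y, z in degrees, then the opening, from -1 (shut) to 1 (fully open). In form: [tx, ty, tz, ax, ay, az, grip, tx, ty, tz, ax, ay, az, grip, ...]. A call has 1 to 8 rows; each row shifts and turns the commanded pose from where the row before left it, along the tool's axes as they then stand; what a row does not reach is not made up. A row lasts 1/8 s, in which the tool goes at most 62.5 mm and 10.7 degrees, less where a joint would pass 70% of its speed; a pose out of reach is approached as far as the arm can. A call with a gripper value outside its range is refused whole. The fingers move at their own pace and stop on an object; FORCE is the grip in N (left out, the last holds). Time passes only in rows, so rows that do not move let the fingers close. It gives the time, the measured TCP pose, the force and the opening at its end, in the units of the state.
- bot.state(): the state, without advancing time (a new reading comes with each control period).
- bot.get_image(name): name is "scene" or "top" or "wrist"; returns a dict with "image" (420x560x3 uint8, blue, green, red), "range_z" (420x560 float32, m along the optical axis (not along the pixel's ray), 0 where there is no reading), "camera_matrix" (3x3 intrinsics, pixels), "position" and "orientation" of the camera in the world; the wrist camera has in their place "T_tool_cam" (4x4, takes a point from camera to tool coordinates, whose origin is the TCP and whose axes are the flange's). Camera axes: x right, y up, looking along -z (the intrinsics and any distortion apply to the point x, -y, -z); pixel columns grow to the right and rows downward; lengths in m; the calibration is good to about 2 mm. A picture is of the moment at which its call begins: read the wrist's pose just before it.
- bot.sign_off(): hands the job in, once; it reports no verdict.
Trained networks look in the newest picture that a camera, given by its name, has taken for a name from the list of things; names that differ only in an ending like _2 or _b are one class to them, and where a whole thing is asked for, a point or a joint stands for the part that bears it (a point fixed in the world has none). Each returns a list of dicts, best first, with "confidence" (0 to 1); they miss things now and then, are a little off and sometimes report something else, mostly with a low value. They report only what shows in the picture. A call takes as long as a camera call. They do not tell look-alikes from the thing itself.
- bot.look_for(thing, camera): "rect" ([centre column, centre row, width, height] in pixels, round what is visible of it).
- bot.trace(thing, camera): "pixels" (420x560 bool, what is visible of it) and "rect" ([centre column, centre row, width, height] in pixels, round what is visible of it).
- bot.place_of(thing, camera): "at" ([column, row] in pixels: a listed point, or the origin of a listed thing).
The state is a dict: "time_s": time; "joint_positions": joint angles; "dq": joint speeds; "joint_efforts": joint torques, N m; "ee_pos": TCP position; "ee_rot": TCP orientation; "contact_force": force on the tool from outside, world axes, zero at the start; "torque": the same for the moment, N m; "grip_width": finger opening in m.
Only numpy, scipy, OpenCV 4.12 (cv2) and the standard library are available. Lean on these libraries where they do the work, as an engineer would, in place of code of your own. Each camera call takes 0.05 s, during which the arm holds its last target.

## Working session

There is one attempt and no reset: what is moved stays moved. The work goes in short steps, Python scripts to look and compute and a shell command to move; the robot and the scene stay as the last step left them, time stands still between calls to the robot, and variables do not carry over. Pictures are saved under pics/ and viewed, and the job is handed in when it is done.

```bash
ls; mkdir -p pics; cat > h.py <<'E'
import numpy as np, cv2
from scipy.spatial.transform import Rotation as R
from plant import bot
def cam(name):
    s=bot.state(); d=bot.get_image(name)
    if 'T_tool_cam' in d:
        T=np.eye(4);T[:3,:3]=R.from_quat(s['ee_rot']).as_matrix();T[:3,3]=s['ee_pos']
        d['T']=T@np.array(d['T_tool_cam'])
    else:
        T=np.eye(4);T[:3,:3]=R.from_quat(d['orientation']).as_matrix();T[:3,3]=d['position'];d['T']=T
    return d
def ray(d,u,v):
    K=np.array(d['camera_matrix']);x=np.array([(u-K[0,2])/K[0,0],-(v-K[1,2])/K[1,1],-1.])
    return d['T'][:3,3],d['T'][:3,:3]@x
def atz(d,u,v,z):
    o,r=ray(d,u,v);return o+r*(z-o[2])/r[2]
def pt(d,u,v):
    z=d['range_z'][int(round(v)),int(round(u))];o,r=ray(d,u,v);return o+r*z
def proj(d,p):
    K=np.array(d['camera_matrix']);q=d['T'][:3,:3].T@(np.array(p)-d['T'][:3,3]);q=q/-q[2]
    return K[0,0]*q[0]+K[0,2],-K[1,1]*q[1]+K[1,2]
E
python3 - <<'E'
from h import *
np.set_printoptions(precision=4,suppress=True)
print(bot.state())
for n in ['scene','top']:
    d=cam(n);cv2.imwrite(f'pics/{n}0.png',d['image']);print(n,d['position'],[k for k in d])
    for t in ['press','mould','wheel','spindle']:
        r=bot.look_for(t,n);print(t,[(np.round(x['rect']),round(x['confidence'],2)) for x in r[:3]])
    for t,z in [('wheel_hub',.194),('crank_grip',.222),('back_stop',.039),('press',0),('mould',.022),('stick_a',0),('rib',0),('loop',0),('cup',0),('half',0),('slip',0)]:
        r=bot.place_of(t,n);print(t,[(np.round(x['at']),round(x['confidence'],2),atz(d,*x['at'],z)) for x in r[:3]])
E
```

```text
pics
{'time_s': 0.0, 'joint_positions': array([ 1.5086,  0.2557,  0.107 , -0.0005, -1.4239, -0.2846]), 'dq': array([-0.0017,  0.    ,  0.0008,  0.0009,  0.001 , -0.0011]), 'joint_efforts': array([ -0.0011, -38.6634,  23.7932,   5.3651,  -0.0061,   0.    ]), 'ee_pos': array([0.1867, 0.5168, 0.2494]), 'ee_rot': array([ 0.985 , -0.1725, -0.0001,  0.001 ]), 'contact_force': array([-0.9403, -0.6772, -0.7835]), 'torque': array([ 0.0026, -0.0103,  0.0352]), 'grip_width': 0.08510186915632535}
scene [1.103  0.0893 1.055 ] ['image', 'range_z', 'camera_matrix', 'position', 'orientation', 'T']
press [(array([276., 243.,  60.,  90.]), 0.72)]
mould [(array([389., 188.,  39.,  56.]), 0.98), (array([228., 166.,  48.,  52.]), 0.74), (array([367., 314.,  44.,  67.]), 0.58)]
wheel [(array([273., 224.,  32.,  36.]), 0.56)]
spindle []
wheel_hub [(array([273., 224.]), 0.81, array([0.6245, 0.046 , 0.194 ]))]
crank_grip [(array([286., 221.]), 0.57, array([0.6303, 0.0783, 0.222 ])), (array([272., 221.]), 0.56, array([0.6338, 0.0445, 0.222 ]))]
back_stop [(array([288., 220.]), 0.75, array([0.5228, 0.0802, 0.0
[... 1901 characters left out ...]
.3809, 0.3934, 0.022 ]))]
stick_a [(array([331., 175.]), 0.96, array([ 0.6631, -0.0854,  0.    ])), (array([233., 197.]), 0.83, array([ 0.606 ,  0.1844, -0.    ])), (array([377., 228.]), 0.3, array([ 0.5178, -0.2072,  0.    ]))]
rib [(array([342., 224.]), 0.88, array([ 0.5284, -0.1119,  0.    ]))]
loop [(array([228., 252.]), 0.8, array([0.4565, 0.1982, 0.    ]))]
cup [(array([367., 185.]), 0.97, array([ 0.636 , -0.1828,  0.    ]))]
half [(array([379., 227.]), 0.89, array([ 0.5191, -0.2107,  0.    ])), (array([342., 221.]), 0.4, array([ 0.5366, -0.1115,  0.    ]))]
slip [(array([198., 194.]), 0.76, array([0.6145, 0.2791, 0.    ])), (array([268., 175.]), 0.29, array([0.6648, 0.0886, 0.    ]))]
```

```bash
python3 - <<'E'
from h import *
a=cv2.imread('pics/top0.png')[130:290,180:400];cv2.imwrite('pics/top0c.png',cv2.resize(a,None,fx=3.6,fy=3.6,interpolation=cv2.INTER_CUBIC))
a=cv2.imread('pics/scene0.png')[180:310,180:380];cv2.imwrite('pics/scene0c.png',cv2.resize(a,None,fx=4,fy=4,interpolation=cv2.INTER_CUBIC))
E
```

```text
(no output)
```

View pics/top0c.png

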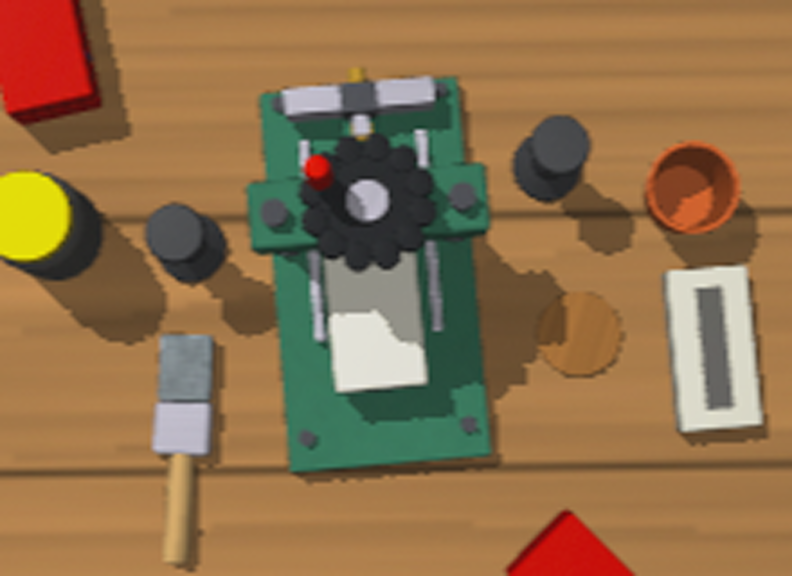

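View pics/scene0c.png

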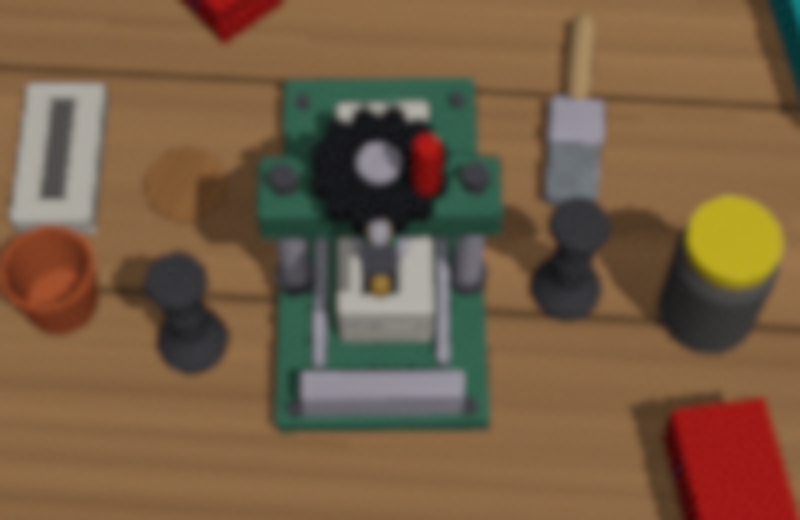

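View pics/top0.png

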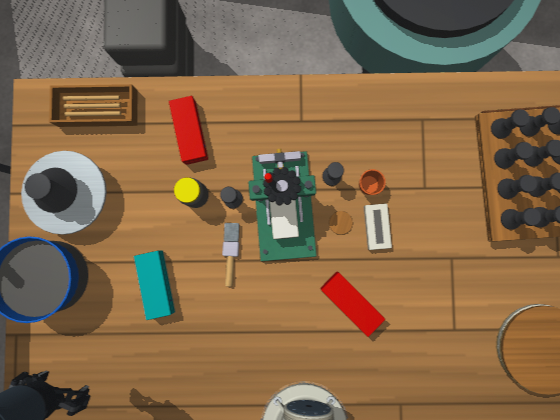

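```bash
python3 - <<'E'
from h import *
np.set_printoptions(precision=4,suppress=True)
d=cam('top')
f=lambda u,v:(u/3.6+180,v/3.6+130)
P=[];W=[]
for (u,v),p,z in [((292,470),(-.175,.075),.022),((491,455),(-.175,-.075),.022),((261,94),(.110,.075),.022),((457,77),(.110,-.075),.022),((368,201),(0,0),.194)]:
    W.append(atz(d,*f(u,v),z));P.append(p)
W=np.array(W);P=np.array(P);print(W)
a=P-P.mean(0);b=W[:,:2]-W[:,:2].mean(0)
th=np.arctan2((a[:,0]*b[:,1]-a[:,1]*b[:,0]).sum(),(a*b).sum());Rm=np.array([[np.cos(th),-np.sin(th)],[np.sin(th),np.cos(th)]])
o=W[:,:2].mean(0)-Rm@P.mean(0);print('yaw',np.degrees(th),o,'res',W[:,:2]-(P@Rm.T+o))
inv=lambda w:Rm.T@(w[:2]-o)
for uv in [(337,392),(428,385)]: print('mouldfront',inv(atz(d,*f(*uv),.074)))
g=inv(atz(d,*f(317,165),.244));print('grip',g,np.hypot(*g),np.degrees(np.arctan2(g[1],-g[0])))
w=cam('wrist');cv2.imwrite('pics/w0.png',w['image']);print(w['T_tool_cam'],w['camera_matrix'])
E
```

```text
[[ 0.4338  0.1072  0.022 ]
 [ 0.4431 -0.0396  0.022 ]
 [ 0.7145  0.1283  0.022 ]
 [ 0.7255 -0.0189  0.022 ]
 [ 0.6111  0.0473  0.194 ]]
yaw 4.193871826640895 [0.6115 0.0468] res [[ 0.0023 -0.0015]
 [ 0.0007  0.0012]
 [-0.0012 -0.0013]
 [-0.0012  0.0011]
 [-0.0004  0.0006]]
mouldfront [-0.1192  0.034 ]
mouldfront [-0.1197 -0.0307]
grip [0.0182 0.0299] 0.03502779686833441 121.26569931010502
[[-0.0002  0.9639  0.2662  0.0666]
 [ 1.      0.0003 -0.0005 -0.0001]
 [-0.0005  0.2662 -0.9639 -0.1242]
 [ 0.      0.      0.      1.    ]] [[377.6503   0.     282.4266]
 [  0.     377.6503 208.6216]
 [  0.       0.       1.    ]]
```

View pics/w0.png

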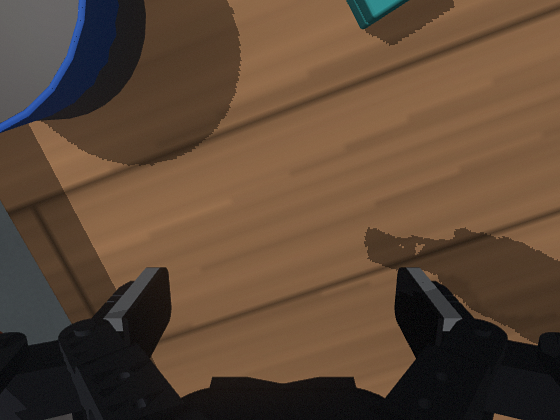

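```bash
cat >> h.py <<'E'
ORG=np.array([.6115,.0468]);YAW=np.radians(4.2)
RM=np.array([[np.cos(YAW),-np.sin(YAW)],[np.sin(YAW),np.cos(YAW)]])
def topress(p): return np.r_[RM.T@(np.array(p[:2])-ORG),p[2]]
def toworld(p): return np.r_[RM@np.array(p[:2])+ORG,p[2]]
def shift(target): # world target -> tool shift mm
    s=bot.state();return R.from_quat(s['ee_rot']).as_matrix().T@(np.array(target)-s['ee_pos'])*1000
def goalrot(tilt):  # tool x backwards, leaning forward by tilt deg
    B=R.from_euler('z',YAW)*R.from_matrix(np.array([[-1,0,0],[0,1,0],[0,0,-1.]]))
    return B*R.from_euler('y',-tilt,degrees=True)
def turn(tilt):
    s=bot.state();return (R.from_quat(s['ee_rot']).inv()*goalrot(tilt)).as_rotvec(degrees=True)
def where():
    s=bot.state();print('t',s['time_s'],'press frame',topress(s['ee_pos'])*1000,'F',s['contact_force'],'w',s['grip_width'],'j',np.round(s['joint_positions'],2))
np.set_printoptions(precision=2,suppress=True)
E
python3 -m crank '[0,0,0,0,0,10.5,-1, 0,0,0,0,0,10.5,-1, 0,0,0,0,0,10.5,-1, 0,0,0,0,0,10.5,-1, 0,0,0,0,0,10.5,-1, 0,0,0,0,0,10.5,-1, 0,0,0,0,0,10.5,-1, 0,0,0,0,0,10.5,-1]' 40
python3 -c "
from h import *
where();print(turn(0),shift(toworld([-.17,0,.25])))"
```

```text
time_s: 2.7
ee_pos: [0.1869, 0.5173, 0.2503]
ee_rot: [-0.614, 0.789, -0.0, 0.0]
contact_force: [-0.1, -0.3, 0.1]
grip_width: -0.0
t 2.7 press frame [-388.98  500.3   250.26] F [-0.06 -0.34  0.11] w -3.394317968125634e-05 j [ 1.51  0.26  0.11  0.   -1.42 -1.76]
[-0.    0.   71.58] [ 405.5  -365.81    0.29]
```

```bash

python3 -m crank '[0.04,-0.036,0,0,0,0,-1, 0.04,-0.036,0,0,0,0,-1, 0.04,-0.036,0,0,0,0,-1, 0.04,-0.036,0,0,0,0,-1, 0.04,-0.036,0,0,0,0,-1, 0.04,-0.036,0,0,0,0,-1, 0.04,-0.036,0,0,0,0,-1, 0.04,-0.036,0,0,0,0,-1]'
python3 -m crank '[0.04,-0.036,0,0,0,0,-1, 0.04,-0.036,0,0,0,0,-1,0,0,0,0,0,10,-1,0,0,0,0,0,10,-1,0,0,0,0,0,10,-1,0,0,0,0,0,10,-1,0,0,0,0,0,10,-1,0,0,0,0,0,10,-1]'
python3 -c "
from h import *
where();print(turn(0),turn(20),shift(toworld([-.17,0,.25])))
d=cam('wrist');cv2.imwrite('pics/w1.png',d['image'])
"
```

```text
time_s: 3.7
ee_pos: [0.3903, 0.136, 0.2506]
ee_rot: [-0.617, 0.787, -0.0, 0.001]
contact_force: [1.7, 1.6, 0.1]
grip_width: 0.0003
time_s: 4.7
ee_pos: [0.4405, 0.0426, 0.2504]
ee_rot: [-0.137, 0.991, 0.0, 0.0]
contact_force: [-0.0, 0.0, 1.3]
grip_width: -0.0
t 4.7 press frame [-170.83    8.35  250.38] F [-0.04  0.01  1.34] w -3.207184071069581e-05 j [ 0.45  0.04 -0.15 -0.   -1.38 -1.75]
[ 0.    0.01 11.6 ] [  2.03 -19.92  11.48] [ 0.87 -8.34  0.38]
```

View pics/w1.png

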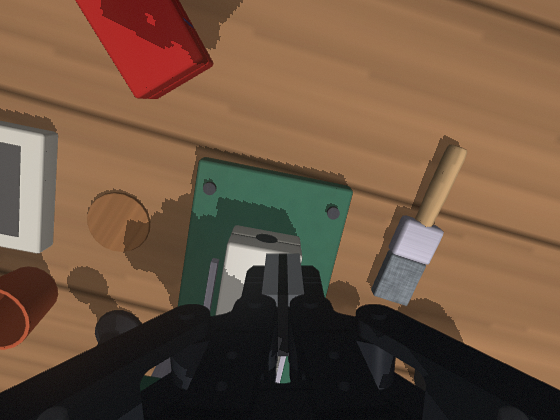

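```bash

python3 -m crank '[0,-0.008,0,0,0,5.8,-1,0,0,0,0,0,5.8,-1,0,0,0,0,-10,0,-1,0,0,0,0,-10,0,-1,0,0,0,0,0,0,-1]'
python3 -c "
from h import *
where();print(turn(20),shift(toworld([-.150,0,.06])))
d=cam('wrist');cv2.imwrite('pics/w2.png',d['image'])
"
```

```text
time_s: 5.38
ee_pos: [0.4382, 0.033, 0.2469]
ee_rot: [-0.041, 0.984, 0.006, 0.172]
contact_force: [-0.0, 0.5, 0.6]
grip_width: 0.0004
t 5.375 press frame [-173.88   -1.03  246.94] F [-0.05  0.5   0.65] w 0.0003523107206159902 j [ 0.56 -0.21 -0.5   0.19 -0.98 -2.13]
[ 0.06 -0.2   0.57] [ 40.84   1.25 183.98]
```

View pics/w2.png

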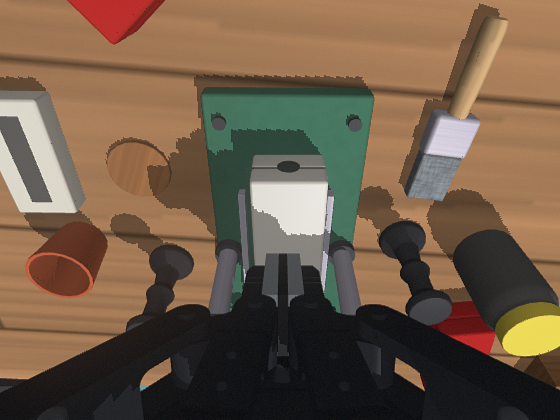

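```bash

python3 -c "
from h import *
d=cam('wrist')
for uv,z in [((202,92),.022),((373,97),.022),((254,155),.074),((326,155),.074),((251,183),.074),((328,183),.074)]:
  print(uv,topress(pt(d,*uv))*1000,topress(atz(d,*uv,z))*1000)
print(d['T'][:3,3])
"
```

```text
(202, 92) [-171.25  -68.83   23.15] [-170.87  -69.07   22.  ]
(373, 97) [-160.92   82.96    1.37] [-167.97   77.93   22.  ]
(254, 155) [-117.92  -25.56   35.06] [-138.12  -22.38   74.  ]
(326, 155) [-112.44   41.5    23.16] [-138.71   34.84   74.  ]
(251, 183) [-112.63  -25.7    74.99] [-112.01  -25.79   74.  ]
(328, 183) [-81.32  45.88  22.86] [-112.68   38.49   74.  ]
[0.33 0.03 0.34]
```

```bash

python3 -m crank '[0,0,0.06,0,0,0,-1,0,0,0.06,0,0,0,-1,0,0,0,0,0,0,-1]'
python3 -c "
from h import *
where();print(turn(20),shift(toworld([-.150,0,.06])))
d=cam('wrist');cv2.imwrite('pics/w3.png',d['image'])
"
```

```text
time_s: 5.85
ee_pos: [0.4834, 0.0373, 0.1339]
ee_rot: [-0.039, 0.985, 0.005, 0.17]
contact_force: [-0.1, -0.4, 0.4]
grip_width: 0.0001
t 5.85 press frame [-128.43   -0.1   133.85] F [-0.09 -0.37  0.41] w 5.078568287322575e-05 j [ 0.5  -0.01 -0.65  0.24 -0.63 -2.16]
[-0.09 -0.47  0.34] [45.02  0.46 62.39]
```

View pics/w3.png

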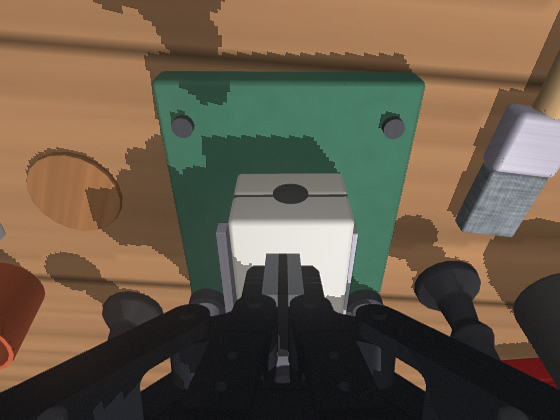

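```bash

python3 -c "
from h import *
d=cam('wrist')
for uv,z in [((154,84),.022),((424,88),.022),((230,220),.074),((354,220),.074),((236,181),.05),((345,178),.05)]:
  print(uv,topress(pt(d,*uv))*1000,topress(atz(d,*uv,z))*1000)
"
```

```text
(154, 84) [-169.01  -70.24   22.42] [-168.88  -70.38   22.  ]
(424, 88) [-160.99   86.37    0.92] [-167.64   78.51   22.  ]
(230, 220) [-115.02  -26.5    74.35] [-114.75  -26.56   74.  ]
(354, 220) [-77.24  50.01  23.56] [-115.26   37.99   74.  ]
(236, 181) [-117.49  -26.83   39.38] [-123.93  -25.31   50.  ]
(345, 178) [-110.56   40.46   23.41] [-126.32   35.36   50.  ]
```

```bash
sed -i 's/ORG=np.array.*;YAW=np.radians(4.2)/ORG=np.array([.6165,.0508]);YAW=np.radians(4.0)/' h.py
python3 -c "
from h import *
where();print(turn(20),shift(toworld([-.160,0,.134])),shift(toworld([-.160,0,.06])))
"
```

```text
t 5.95 press frame [-131.69   -3.11  138.95] F [0.57 0.64 0.59] w 0.00012305767946617325 j [ 0.5  -0.01 -0.65  0.24 -0.63 -2.16]
[0.14 0.06 0.53] [28.26  3.38 -5.05] [53.64  3.45 64.47]
```

```bash

python3 -m crank '[0.030,0.003,0,0,0,0,-1,0.012,0,0.032,0,0,0,-1,0.012,0,0.032,0,0,0,-1,0,0,0,0,0,0,-1]'
python3 -c "
from h import *
where();print(turn(20),shift(toworld([-.160,0,.06])))
d=cam('wrist');cv2.imwrite('pics/w4.png',d['image'])
"
```

```text
time_s: 6.45
ee_pos: [0.4547, 0.0384, 0.0595]
ee_rot: [-0.039, 0.984, 0.006, 0.173]
contact_force: [0.7, -0.3, 0.6]
grip_width: -0.0
t 6.45 press frame [-162.23   -1.07   59.46] F [ 0.72 -0.25  0.61] w -6.502760386982086e-06 j [ 0.51  0.04 -0.91  0.45 -0.33 -2.41]
[ 0.1  -0.02  0.55] [-2.29  1.05  0.26]
```

View pics/w4.png

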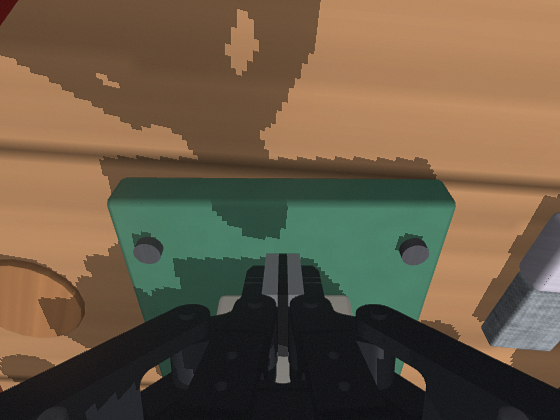

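```bash

python3 -m crank '[-0.0047,0.0005,0.0017,0,0,0,-1,-0.0047,0,0.0017,0,0,0,-1,-0.0047,0,0.0017,0,0,0,-1,-0.0028,0,0.001,0,0,0,-1]' | grep -v wid
python3 -m crank '[-0.0019,0,0.0007,0,0,0,-1,-0.0019,0,0.0007,0,0,0,-1]' | grep -v wid
python3 -m crank '[-0.0019,0,0.0007,0,0,0,-1,-0.0019,0,0.0007,0,0,0,-1]' | grep -v wid
python3 -m crank '[-0.0019,0,0.0007,0,0,0,-1,-0.0019,0,0.0007,0,0,0,-1]' | grep -v wid
python3 -c "
from h import *
where()"
```

```text
time_s: 7.0
ee_pos: [0.4732, 0.041, 0.0593]
ee_rot: [-0.039, 0.984, 0.007, 0.174]
contact_force: [-0.3, 0.3, -0.2]
time_s: 7.25
ee_pos: [0.4766, 0.041, 0.0588]
ee_rot: [-0.039, 0.984, 0.007, 0.173]
contact_force: [0.2, 0.1, -0.8]
time_s: 7.5
ee_pos: [0.4793, 0.0406, 0.0583]
ee_rot: [-0.039, 0.984, 0.006, 0.172]
contact_force: [-9.3, 0.5, 8.1]
time_s: 7.75
ee_pos: [0.4828, 0.0404, 0.0581]
ee_rot: [-0.038, 0.984, 0.006, 0.172]
contact_force: [-10.9, -0.7, 9.5]
t 7.75 press frame [-134.14   -1.02   58.09] F [-10.94  -0.74   9.47] w -0.0001371978023986581 j [ 0.48  0.1  -0.83  0.41 -0.35 -2.34]
```

```bash

for i in 1; do
python3 -m crank '[-0.0019,0,0.0005,0,0,0,-1,-0.0019,0,0.0005,0,0,0,-1]' | grep -v -e wid -e rot
python3 -m crank '[-0.0019,0,0.0005,0,0,0,-1,-0.0019,0,0.0005,0,0,0,-1]' | grep -v -e wid -e rot
python3 -m crank '[-0.0019,0,0.0005,0,0,0,-1,-0.0019,0,0.0005,0,0,0,-1]' | grep -v -e wid -e rot
python3 -m crank '[-0.0019,0,0.0006,0,0,0,-1,-0.0019,0,0.0006,0,0,0,-1]' | grep -v -e wid -e rot
python3 -m crank '[-0.0019,0,0.0006,0,0,0,-1,-0.0019,0,0.0006,0,0,0,-1]' | grep -v -e wid -e rot
done
python3 -c "
from h import *
where()
d=cam('top');cv2.imwrite('pics/t2.png',cv2.resize(d['image'][130:290,180:400],None,fx=3.6,fy=3.6,interpolation=cv2.INTER_CUBIC))"
```

```text
time_s: 8.0
ee_pos: [0.4866, 0.0407, 0.0582]
contact_force: [-7.9, 0.2, 4.2]
time_s: 8.25
ee_pos: [0.4904, 0.0411, 0.0583]
contact_force: [-5.2, -1.4, 0.6]
time_s: 8.5
ee_pos: [0.4949, 0.0418, 0.0588]
contact_force: [-3.2, 0.2, -2.5]
time_s: 8.75
ee_pos: [0.5001, 0.0428, 0.0598]
contact_force: [-2.9, -0.2, -2.4]
time_s: 9.0
ee_pos: [0.5044, 0.0433, 0.0603]
contact_force: [-2.3, -1.9, -2.1]
t 9.0 press frame [-112.36    0.35   60.28] F [-2.31 -1.88 -2.05] w 0.00020136522255064976 j [ 0.47  0.14 -0.77  0.38 -0.36 -2.29]
```

View pics/t2.png

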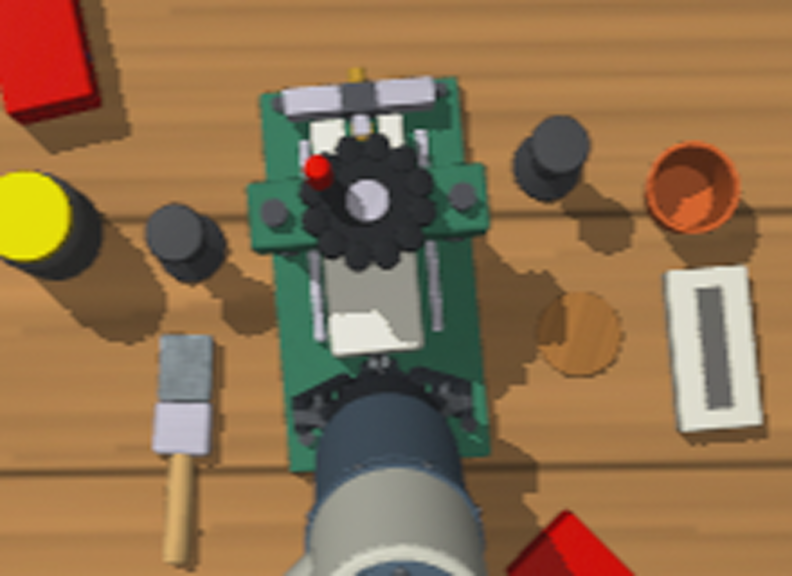

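```bash

python3 -m crank '[-0.0019,0,0.0007,0,0,0,-1,-0.0014,0,0.0005,0,0,0,-1]' | grep -v -e wid -e rot
python3 -m crank '[-0.0009,0,0.0004,0,0,0,-1,-0.0009,0,0.0003,0,0,0,-1]' | grep -v -e wid -e rot
python3 -m crank '[-0.0009,0,0.0004,0,0,0,-1,-0.0009,0,0.0003,0,0,0,-1]' | grep -v -e wid -e rot
python3 -m crank '[-0.0009,0,0.0004,0,0,0,-1]' | grep -v -e wid -e rot
```

```text
time_s: 9.3
ee_pos: [0.5079, 0.0436, 0.0604]
contact_force: [-3.1, -0.4, -2.2]
time_s: 9.55
ee_pos: [0.5097, 0.0437, 0.0604]
contact_force: [-4.5, 0.6, -1.3]
time_s: 9.8
ee_pos: [0.5117, 0.0439, 0.0603]
contact_force: [-5.3, -0.1, 0.2]
time_s: 9.93
ee_pos: [0.5127, 0.044, 0.0603]
contact_force: [-7.6, -0.1, 2.0]
```

```bash

python3 -m crank '[-0.001,0,0.0002,0,0,0,-1]' | grep -v -e wid -e rot
python3 -m crank '[-0.001,0,0.0002,0,0,0,-1]' | grep -v -e wid -e rot
python3 -m crank '[-0.0005,0,0.0001,0,0,0,-1]' | grep -v -e wid -e rot
python3 -m crank '[-0.0005,0,0.0001,0,0,0,-1]' | grep -v -e wid -e rot
```

```text
time_s: 10.05
ee_pos: [0.5129, 0.0438, 0.0601]
contact_force: [-15.1, 3.6, 7.8]
time_s: 10.18
ee_pos: [0.5131, 0.0437, 0.0601]
contact_force: [-21.1, 5.5, 11.4]
time_s: 10.3
ee_pos: [0.5131, 0.0437, 0.0601]
contact_force: [-22.8, 5.9, 13.6]
time_s: 10.42
ee_pos: [0.5132, 0.0437, 0.0601]
contact_force: [-26.4, 6.3, 15.7]
```

```bash

python3 -m crank '[0.002,0,-0.0007,0,0,0,-1,0.01,0,-0.0036,0,0,0,-1,0.02,0,-0.007,0,0,0,-1,0.02,0,-0.007,0,0,0,-1]' | grep -v -e wid -e rot
python3 -c "
from h import *
where()
d=cam('top');cv2.imwrite('pics/t3.png',cv2.resize(d['image'][130:290,180:400],None,fx=3.6,fy=3.6,interpolation=cv2.INTER_CUBIC))
e=cam('scene');cv2.imwrite('pics/s3.png',cv2.resize(e['image'][180:310,180:380],None,fx=4,fy=4,interpolation=cv2.INTER_CUBIC))
w=cam('wrist');cv2.imwrite('pics/w5.png',w['image'])
"
```

```text
time_s: 10.92
ee_pos: [0.4614, 0.0408, 0.0611]
contact_force: [0.1, -0.2, 0.2]
t 10.925 press frame [-155.44    0.8    61.11] F [ 0.13 -0.18  0.24] w 8.416020249518347e-05 j [ 0.51  0.05 -0.89  0.44 -0.34 -2.4 ]
```

View pics/t3.png

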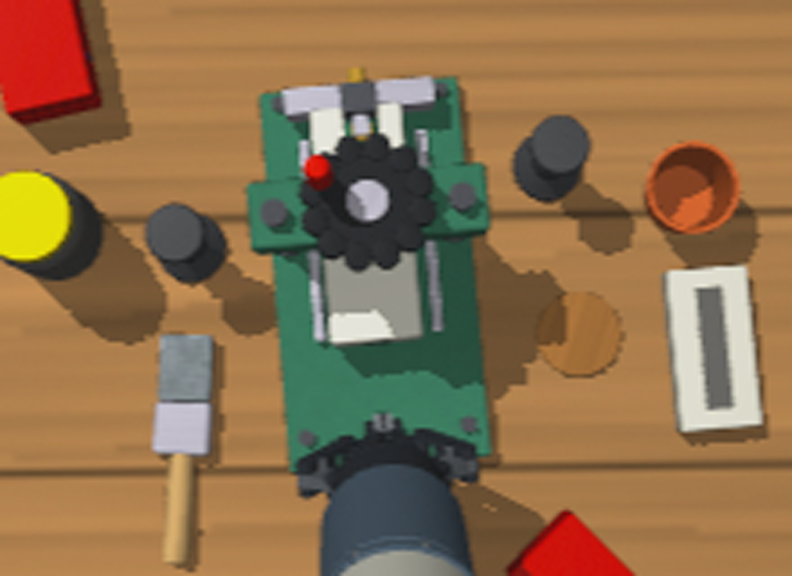

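View pics/s3.png

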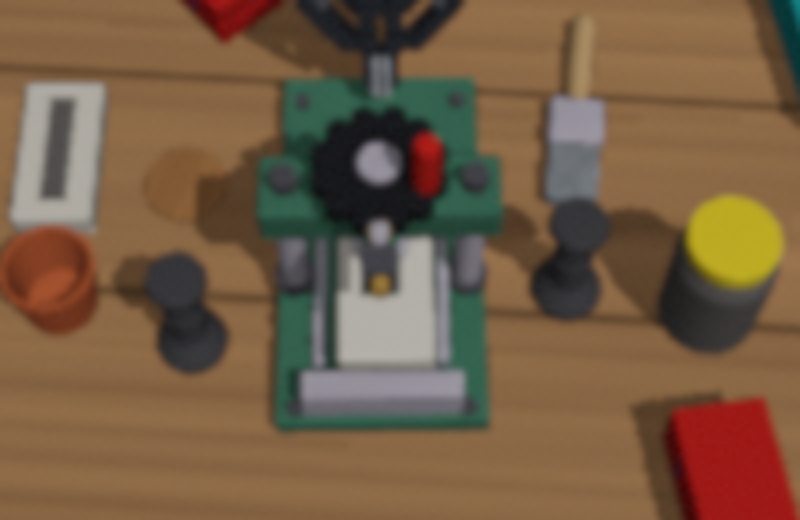

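View pics/w5.png

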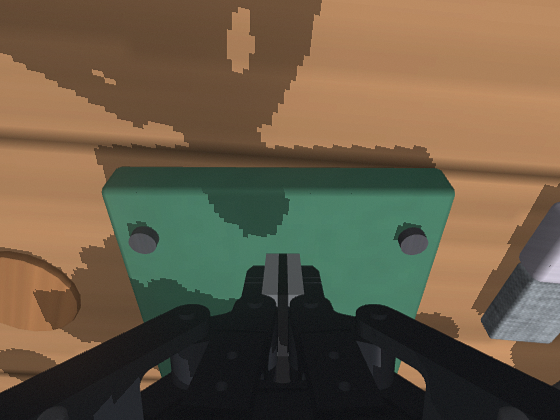

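```bash

python3 -m crank '[-0.017,0,-0.047,0,0,0,1,-0.017,0,-0.047,0,0,0,1,-0.017,0,-0.047,0,0,0,1,-0.017,0,-0.047,0,0,0,1,-0.017,0,-0.047,0,10,0,1,0,0,0,0,10,0,1,0,0,0,0,0,0,1]' | grep -v -e wid -e rot
python3 -c "
from h import *
where()
print(turn(0),shift(toworld([.017,.0294,.31])))
d=cam('wrist');cv2.imwrite('pics/w6.png',d['image'])
for n in ['wrist','top','scene']:
  if n!='wrist': d=cam(n)
  for t,z in [('wheel_hub',.194),('crank_grip',.222)]:
    for x in bot.place_of(t,n)[:2]: print(n,t,x['at'],x['confidence'],topress(atz(d,*x['at'],z))*1000)
"
```

```text
time_s: 11.95
ee_pos: [0.4644, 0.0399, 0.2991]
contact_force: [0.2, 1.4, 0.5]
t 11.95 press frame [-152.48   -0.27  299.14] F [0.21 1.4  0.46] w 0.08544049418952689 j [ 0.43  0.05 -0.02  0.01 -1.47 -1.93]
[-0.21  1.78  0.18] [-169.83   29.11   -5.7 ]
wrist crank_grip [473.1, 292.7] 0.43 [-111.05  112.81  222.  ]
top wheel_hub [283.0, 181.8] 0.67 [  3.58  -5.65 194.  ]
top wheel_hub [231.0, 253.8] 0.66 [-152.39  126.71  194.  ]
top crank_grip [267.3, 174.7] 0.5 [ 18.85  28.47 222.  ]
scene wheel_hub [272.8, 238.6] 0.3 [ 50.13  -6.87 194.  ]
scene crank_grip [285.5, 220.4] 0.65 [ 14.85  24.57 222.  ]
```

View pics/w6.png

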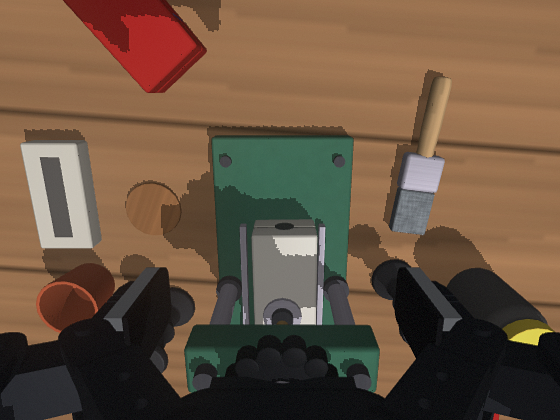

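```bash

python3 -c "
from h import *
d=cam('wrist')
for uv,z in [((213,138),.022),((352,138),.022),((254,235),.074),((318,235),.074),((188,330),.164),((377,328),.164)]:
  print(uv,topress(pt(d,*uv))*1000,topress(atz(d,*uv,z))*1000)
for u in range(262,306,4): print(u,[int(topress(pt(d,u,v))[2]*10000)/10 for v in range(296,326,4)])
cv2.imwrite('pics/w6c.png',cv2.resize(d['image'][280:340,240:330],None,fx=8,fy=8,interpolation=cv2.INTER_CUBIC))
"
```

```text
(213, 138) [-177.32  -78.84    0.39] [-179.96  -74.82   22.  ]
(352, 138) [-178.18   74.92    0.95] [-180.72   71.16   22.  ]
(254, 235) [-88.93 -29.89  67.66] [-91.43 -29.36  74.  ]
(318, 235) [-72.27  38.87  24.3 ] [-91.83  33.97  74.  ]
(188, 330) [  70.15 -123.65    1.93] [-45.12 -76.16 164.  ]
(377, 328) [ 65.61 121.92   1.42] [-48.14  74.69 164.  ]
262 [74.3, 74.4, 73.7, 74.0, 74.9, 76.6, 74.3, 72.7]
266 [73.2, 75.5, 74.4, 82.6, 84.2, 85.0, 86.6, 84.8]
270 [75.3, 74.6, 82.9, 86.3, 85.1, 85.6, 84.9, 85.0]
274 [74.4, 73.8, 86.9, 84.9, 85.7, 92.7, 90.8, 93.6]
278 [74.7, 82.3, 84.7, 85.8, 89.4, 91.7, 92.3, 101.4]
282 [73.8, 82.0, 85.7, 84.9, 92.4, 92.5, 92.8, 103.8]
286 [74.8, 82.3, 86.0, 85.6, 90.3, 92.6, 91.2, 102.9]
290 [74.4, 75.2, 85.6, 85.6, 85.8, 92.3, 91.9, 92.1]
294 [74.3, 74.1, 82.9, 84.8, 84.8, 86.3, 84.8, 85.5]
298 [73.8, 74.7, 75.6, 84.6, 85.8, 85.4, 86.0, 85.0]
302 [74.0, 75.1, 74.4, 75.6, 73.7, 74.2, 74.3, 74.7]
```

View pics/w6c.png

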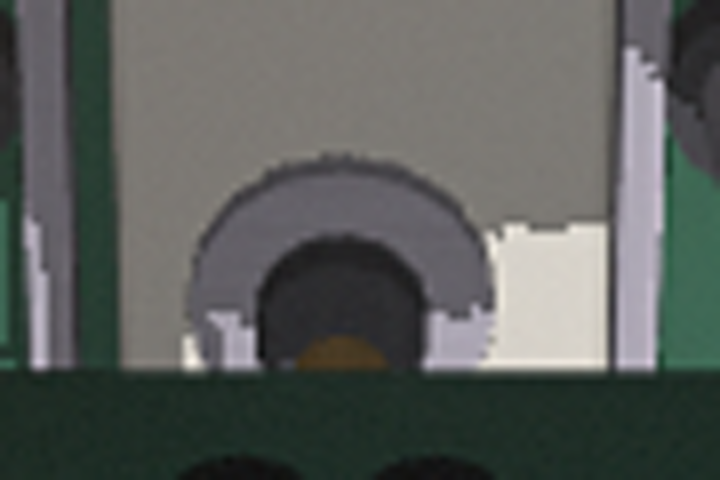

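```bash

python3 -m crank '[-0.042,0.0068,0,0,1,0,1,-0.042,0.0068,0,0,0.5,0,1,-0.042,0.0068,0,0,0,0,1,-0.042,0.0068,0,0,0,0,1,0,0,0,0,0,0,1,0,0,0,0,0,0,1]' | grep -v -e wid -e rot
python3 -c "
from h import *
where()
print(turn(0),shift(toworld([.016,.0275,.222])))
d=cam('wrist');cv2.imwrite('pics/w7.png',d['image'])
"
```

```text
time_s: 13.2
ee_pos: [0.6264, 0.0785, 0.3028]
contact_force: [-0.2, -0.1, 1.1]
t 13.2 press frame [ 11.84  26.94 302.79] F [-0.17 -0.13  1.15] w 0.08543718289555283 j [ 0.38  0.41  0.46  0.01 -1.62 -1.87]
[-0.22  0.41  0.25] [-3.58  0.86 80.81]
```

View pics/w7.png

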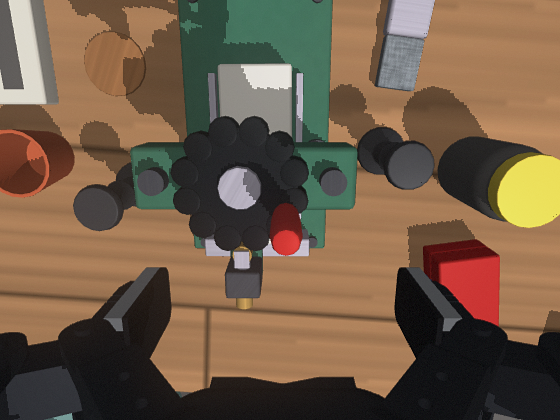

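```bash

python3 -c "
from h import *
d=cam('wrist');where()
print('hub',topress(atz(d,239,188,.194))*1000,'top',topress(atz(d,286,243,.244))*1000,'base',topress(atz(d,285,211,.192))*1000)
s=bot.state()
print(proj(d,np.r_[s['ee_pos'][:2],.244]),proj(d,np.r_[s['ee_pos'][:2],.192]))
h=atz(d,239,188,.194);t=atz(d,286,243,.244)
print(h,t,t-h)
"
```

```text
t 13.3 press frame [ 11.42  26.84 303.94] F [-0.65  0.16 -0.11] w 0.08524142614765992 j [ 0.38  0.41  0.46  0.01 -1.62 -1.87]
hub [ -4.49  -0.79 194.  ] top [ 13.12  28.84 244.  ] base [ 11.1   28.42 192.  ]
(np.float64(282.1619897604317), np.float64(239.90346095618847)) (np.float64(282.57642854852486), np.float64(211.46288056135913))
[0.61 0.05 0.19] [0.63 0.08 0.24] [0.02 0.03 0.05]
```

```bash

python3 -m crank '[-0.001,0.0015,0.02,0,0,0,1,0,0,0.02,0,0,0,1,0,0,0.02,0,0,0,1,0,0,0.01,0,0,0,1,0,0,0.011,0,0,0,1,0,0,0,0,0,0,1]' | grep -v -e wid -e rot
python3 -m crank '[0,0,0,0,0,0,0.2,0,0,0,0,0,0,-0.2,0,0,0,0,0,0,-0.5,0,0,0,0,0,0,-0.6,0,0,0,0,0,0,-0.7,0,0,0,0,0,0,-1,0,0,0,0,0,0,-1]' 50
python3 -c "
from h import *
where()
d=cam('wrist');cv2.imwrite('pics/w8.png',d['image'])
"
```

```text
time_s: 14.05
ee_pos: [0.6277, 0.0798, 0.2215]
contact_force: [-0.1, 0.8, -0.2]
time_s: 14.92
ee_pos: [0.6282, 0.08, 0.2221]
ee_rot: [-0.037, 0.999, -0.002, 0.004]
contact_force: [-1.3, 1.5, 3.5]
grip_width: 0.0166
t 14.925 press frame [ 13.75  28.33 222.13] F [-1.34  1.45  3.48] w 0.016639220930675783 j [ 0.38  0.43  0.28  0.01 -1.42 -1.87]
```

View pics/w8.png

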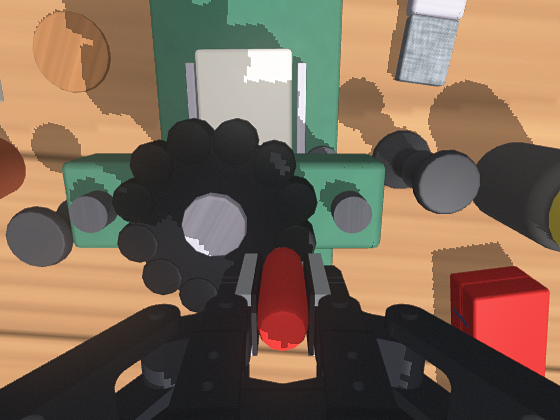

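```bash

cat > an.py <<'E'
import re,sys
from h import *
L=open('log').read()
P=[eval(x) for x in re.findall(r'ee_pos: (\[.*?\])',L)];F=[eval(x) for x in re.findall(r'contact_force: (\[.*?\])',L)]
C=np.array([-3.25,-1.1])
fs=[];n=0
for p,f in zip(P,F):
    q=topress(p)[:2]*1000-C;a=np.arctan2(q[1],-q[0]);f2=RM.T@np.array(f[:2])
    t=np.array([np.sin(a),np.cos(a)]);r=np.array([-np.cos(a),np.sin(a)])
    fs.append(-f2@t);n+=1
    print('%6.1f r%5.1f res%5.1f rad%5.1f z%5.1f'%(np.degrees(a)%360,np.hypot(*q),-f2@t,f2@r,f[2])+('   mean6 %.2f'%np.mean(fs[-6:]) if n>=6 else ''))
E
python3 -c "
import numpy as np
from h import turn
print(turn(0))
p=(round(34*np.cos(np.radians(120)),1),round(34*np.sin(np.radians(120)),1))
for a in range(125,465,5):
  q=(round(34*np.cos(np.radians(a)),1),round(34*np.sin(np.radians(a)),1));print(a,'%.4f,%.4f'%((q[0]-p[0])/1000,(q[1]-p[1])/1000),end=' | ');p=q
"
```

```text
[-0.2   0.45  0.26]
125 -0.0025,-0.0015 | 130 -0.0024,-0.0019 | 135 -0.0021,-0.0020 | 140 -0.0020,-0.0021 | 145 -0.0019,-0.0024 | 150 -0.0015,-0.0025 | 155 -0.0014,-0.0026 | 160 -0.0011,-0.0028 | 165 -0.0009,-0.0028 | 170 -0.0007,-0.0029 | 175 -0.0004,-0.0029 | 180 -0.0001,-0.0030 | 185 0.0001,-0.0030 | 190 0.0004,-0.0029 | 195 0.0007,-0.0029 | 200 0.0009,-0.0028 | 205 0.0011,-0.0028 | 210 0.0014,-0.0026 | 215 0.0015,-0.0025 | 220 0.0019,-0.0024 | 225 0.0020,-0.0021 | 230 0.0021,-0.0020 | 235 0.0024,-0.0019 | 240 0.0025,-0.0015 | 245 0.0026,-0.0014 | 250 0.0028,-0.0011 | 255 0.0028,-0.0009 | 260 0.0029,-0.0007 | 265 0.0029,-0.0004 | 270 0.0030,-0.0001 | 275 0.0030,0.0001 | 280 0.0029,0.0004 | 285 0.0029,0.0007 | 290 0.0028,0.0009 | 295 0.0028,0.0011 | 300 0.0026,0.0014 | 305 0.0025,0.0015 | 310 0.0024,0.0019 | 315 0.0021,0.0020 | 320 0.0020,0.0021 | 325 0.0019,0.0024 | 330 0.0015,0.0025 | 335 0.0014,0.0026 | 340 0.0011,0.0028 | 345 0.0009,0.0028 | 350 0.0007,0.0029 | 355 0.0004,0.0029 | 360 0.0001,0.0030 | 365 -0.0001,0.0030 | 370 -0.0004,0.0029 | 375 -0.0007,0.0029 | 380 -0.0009,0.0028 | 385 -0.0011,0.0028 | 390 -0.0014,0.0026 | 395 -0.0015,0.0025 | 400 -0.0019,0.0024 | 405 -0.0020,0.0021 | 410 -0.0021,0.0020 | 415 -0.0024,0.0019 | 420 -0.0025,0.0015 | 425 -0.0026,0.0014 | 430 -0.0028,0.0011 | 435 -0.0028,0.0009 | 440 -0.0029,0.0007 | 445 -0.0029,0.0004 | 450 -0.0030,0.0001 | 455 -0.0030,-0.0001 | 460 -0.0029,-0.0004 |
```

Hold reading, then the first click (120→150).

```bash
(
python3 -m crank '[0,0,0,0,0,0,-1]'
python3 -m crank '[-0.0025,-0.0015,0,0,0,0,-1,0,0,0,0,0,0,-1]'
python3 -m crank '[-0.0024,-0.0019,0,0,0,0,-1,0,0,0,0,0,0,-1]'
python3 -m crank '[-0.0021,-0.0020,0,0,0,0,-1,0,0,0,0,0,0,-1]'
python3 -m crank '[-0.0020,-0.0021,0,0,0,0,-1,0,0,0,0,0,0,-1]'
python3 -m crank '[-0.0019,-0.0024,0,0,0,0,-1,0,0,0,0,0,0,-1]'
python3 -m crank '[-0.0015,-0.0025,0,0,0,0,-1,0,0,0,0,0,0,-1]'
) > log; python3 an.py
```

```text
119.9 r 34.0 res  1.0 rad  2.0 z  3.3
 123.3 r 34.1 res  5.4 rad  0.4 z  5.0
 129.7 r 34.0 res  3.4 rad  0.1 z  4.2
 136.7 r 34.0 res -1.0 rad  0.9 z  2.5
 142.1 r 34.1 res -5.4 rad  1.6 z  1.6
 147.4 r 33.9 res -7.0 rad  2.0 z  2.6   mean6 -0.60
 149.8 r 34.0 res -1.6 rad  2.0 z  3.7   mean6 -1.02
```

```bash
(
python3 -m crank '[-0.0014,-0.0026,0,0,0,0,-1,0,0,0,0,0,0,-1]'
python3 -m crank '[-0.0011,-0.0028,0,0,0,0,-1,0,0,0,0,0,0,-1]'
python3 -m crank '[-0.0009,-0.0028,0,0,0,0,-1,0,0,0,0,0,0,-1]'
python3 -m crank '[-0.0007,-0.0029,0,0,0,0,-1,0,0,0,0,0,0,-1]'
python3 -m crank '[-0.0004,-0.0029,0,0,0,0,-1,0,0,0,0,0,0,-1]'
python3 -m crank '[-0.0001,-0.0030,0,0,0,0,-1,0,0,0,0,0,0,-1]'
python3 -m crank '[0.0001,-0.0030,0,0,0,0,-1,0,0,0,0,0,0,-1]'
python3 -m crank '[0.0004,-0.0029,0,0,0,0,-1,0,0,0,0,0,0,-1]'
python3 -m crank '[0.0007,-0.0029,0,0,0,0,-1,0,0,0,0,0,0,-1]'
python3 -m crank '[0.0009,-0.0028,0,0,0,0,-1,0,0,0,0,0,0,-1]'
python3 -m crank '[0.0011,-0.0028,0,0,0,0,-1,0,0,0,0,0,0,-1]'
python3 -m crank '[0.0014,-0.0026,0,0,0,0,-1,0,0,0,0,0,0,-1]'
) >> log; python3 an.py | tail -13
```

```text
149.8 r 34.0 res -1.6 rad  2.0 z  3.7   mean6 -1.02
 151.9 r 34.1 res  5.6 rad  1.5 z  6.5   mean6 -1.00
 157.6 r 34.0 res  4.4 rad  1.7 z  4.4   mean6 -0.83
 165.1 r 34.0 res -0.0 rad  1.7 z  3.4   mean6 -0.67
 172.6 r 34.0 res -4.2 rad  1.0 z  3.6   mean6 -0.47
 178.1 r 34.0 res -6.4 rad  3.5 z  2.7   mean6 -0.37
 179.9 r 34.1 res -0.4 rad  2.7 z  4.6   mean6 -0.18
 181.6 r 34.1 res  5.2 rad  1.6 z  5.0   mean6 -0.23
 187.3 r 34.0 res  4.3 rad  2.4 z  3.7   mean6 -0.24
 196.2 r 34.0 res -0.8 rad  2.4 z  3.8   mean6 -0.36
 203.3 r 34.1 res -3.8 rad  3.1 z  3.6   mean6 -0.30
 208.6 r 34.1 res -5.6 rad  2.4 z  4.3   mean6 -0.17
 209.7 r 34.0 res -0.2 rad  2.4 z  4.0   mean6 -0.13
```

```bash
(
python3 -m crank '[0.0015,-0.0025,0,0,0,0,-1,0,0,0,0,0,0,-1]'
python3 -m crank '[0.0019,-0.0024,0,0,0,0,-1,0,0,0,0,0,0,-1]'
python3 -m crank '[0.0020,-0.0021,0,0,0,0,-1,0,0,0,0,0,0,-1]'
python3 -m crank '[0.0021,-0.0020,0,0,0,0,-1,0,0,0,0,0,0,-1]'
python3 -m crank '[0.0024,-0.0019,0,0,0,0,-1,0,0,0,0,0,0,-1]'
python3 -m crank '[0.0025,-0.0015,0,0,0,0,-1,0,0,0,0,0,0,-1]'
) >> log; python3 an.py | tail -6
```

```text
211.2 r 34.0 res  5.8 rad  2.7 z  3.6   mean6 -0.05
 217.5 r 34.0 res  3.9 rad  2.0 z  3.4   mean6 -0.12
 225.6 r 34.0 res -0.3 rad  1.9 z  4.7   mean6 -0.04
 232.9 r 34.1 res -3.7 rad  1.7 z  4.7   mean6 -0.02
 239.0 r 34.1 res -5.6 rad  0.3 z  7.3   mean6 -0.02
 239.9 r 34.0 res  2.0 rad  0.8 z  3.6   mean6 0.34
```

```bash
(
python3 -m crank '[0.0026,-0.0014,0,0,0,0,-1,0,0,0,0,0,0,-1]'
python3 -m crank '[0.0028,-0.0011,0,0,0,0,-1,0,0,0,0,0,0,-1]'
python3 -m crank '[0.0028,-0.0009,0,0,0,0,-1,0,0,0,0,0,0,-1]'
python3 -m crank '[0.0029,-0.0007,0,0,0,0,-1,0,0,0,0,0,0,-1]'
python3 -m crank '[0.0029,-0.0004,0,0,0,0,-1,0,0,0,0,0,0,-1]'
python3 -m crank '[0.0030,-0.0001,0,0,0,0,-1,0,0,0,0,0,0,-1]'
) >> log; python3 an.py | tail -6
```

```text
242.6 r 34.1 res  6.6 rad  1.9 z  3.0   mean6 0.48
 247.9 r 34.0 res  4.8 rad  1.9 z  3.1   mean6 0.63
 254.3 r 34.0 res  3.3 rad  0.8 z  3.4   mean6 1.24
 261.4 r 34.1 res  0.8 rad  0.4 z  6.4   mean6 2.00
 267.8 r 34.1 res -3.0 rad -1.7 z  7.7   mean6 2.43
 269.8 r 34.1 res  3.1 rad  0.5 z  4.5   mean6 2.60
```

```bash
(
python3 -m crank '[0.0030,0.0001,0,0,0,0,-1,0,0,0,0,0,0,-1]'
python3 -m crank '[0.0029,0.0004,0,0,0,0,-1,0,0,0,0,0,0,-1]'
python3 -m crank '[0.0029,0.0007,0,0,0,0,-1,0,0,0,0,0,0,-1]'
python3 -m crank '[0.0028,0.0009,0,0,0,0,-1,0,0,0,0,0,0,-1]'
python3 -m crank '[0.0028,0.0011,0,0,0,0,-1,0,0,0,0,0,0,-1]'
python3 -m crank '[0.0026,0.0014,0,0,0,0,-1,0,0,0,0,0,0,-1]'
) >> log; python3 an.py | tail -6
```

```text
272.2 r 34.0 res  8.3 rad -0.3 z  2.9   mean6 2.90
 277.8 r 34.0 res  6.2 rad  0.4 z  2.1   mean6 3.13
 284.2 r 34.0 res  4.7 rad -1.4 z  5.0   mean6 3.36
 290.6 r 34.1 res  1.5 rad -1.6 z  6.1   mean6 3.47
 296.7 r 34.0 res -2.4 rad -2.0 z  7.3   mean6 3.58
 299.7 r 34.0 res  2.6 rad -3.3 z  6.1   mean6 3.51
```

```bash
(
python3 -m crank '[0.0025,0.0015,0,0,0,0,-1,0,0,0,0,0,0,-1]'
python3 -m crank '[0.0024,0.0019,0,0,0,0,-1,0,0,0,0,0,0,-1]'
python3 -m crank '[0.0021,0.0020,0,0,0,0,-1,0,0,0,0,0,0,-1]'
python3 -m crank '[0.0020,0.0021,0,0,0,0,-1,0,0,0,0,0,0,-1]'
python3 -m crank '[0.0019,0.0024,0,0,0,0,-1,0,0,0,0,0,0,-1]'
python3 -m crank '[0.0015,0.0025,0,0,0,0,-1,0,0,0,0,0,0,-1]'
) >> log; python3 an.py | tail -6; python3 -c "
from h import *
where()
d=cam('wrist');cv2.imwrite('pics/w9.png',d['image'])
d=cam('top');cv2.imwrite('pics/t9.png',cv2.resize(d['image'][130:290,180:400],None,fx=3.6,fy=3.6,interpolation=cv2.INTER_CUBIC))
"
```

```text
301.9 r 34.0 res  9.0 rad -2.7 z  3.1   mean6 3.62
 307.4 r 34.0 res  8.3 rad -3.1 z  3.9   mean6 3.96
 313.1 r 34.0 res  5.5 rad -2.0 z  4.3   mean6 4.08
 319.0 r 34.0 res  2.4 rad -2.8 z  5.0   mean6 4.23
 325.3 r 34.0 res -1.0 rad -3.2 z  7.3   mean6 4.46
 329.5 r 34.0 res  0.7 rad -2.6 z  6.5   mean6 4.13
t 25.6 press frame [-32.56 -18.39 222.06] F [2.53 0.88 6.5 ] w 0.01655733961384547 j [ 0.32  0.33  0.14  0.01 -1.37 -1.82]
```

View pics/w9.png

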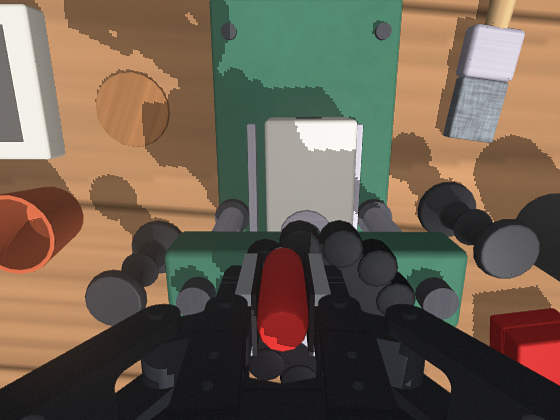

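```bash

python3 -m crank '[0,0,0,0,0,0,-0.5,0,0,0,0,0,0,-0.3,0,0,0,0,0,0,0,0,0,0,0,0,0,0.4,0,0,0,0,0,0,0.8,0,0,0,0,0,0,1,0,0,0,0,0,0,1]'
python3 -m crank '[0,0,-0.01,0,0,0,1,0,0,-0.02,0,0,0,1,0,0,-0.03,0,0,0,1,0,0,-0.03,0,0,0,1,0,0,0,0,0,0,1,0,0,0,0,0,0,1]'
python3 -c "
from h import *
where()
d=cam('wrist');cv2.imwrite('pics/w10.png',d['image'])
hub=atz(d,10,10,.2)
"
```

```text
time_s: 26.58
ee_pos: [0.5853, 0.0302, 0.2217]
ee_rot: [-0.037, 0.999, -0.002, 0.004]
contact_force: [0.3, 0.2, -0.2]
grip_width: 0.085
time_s: 27.32
ee_pos: [0.5845, 0.0306, 0.3116]
ee_rot: [-0.037, 0.999, -0.002, 0.004]
contact_force: [-0.1, 0.7, -0.3]
grip_width: 0.0854
t 27.325 press frame [-33.38 -17.93 311.56] F [-0.09  0.74 -0.28] w 0.08543066065700847 j [ 0.32  0.32  0.34  0.   -1.59 -1.82]
```

View pics/w10.png

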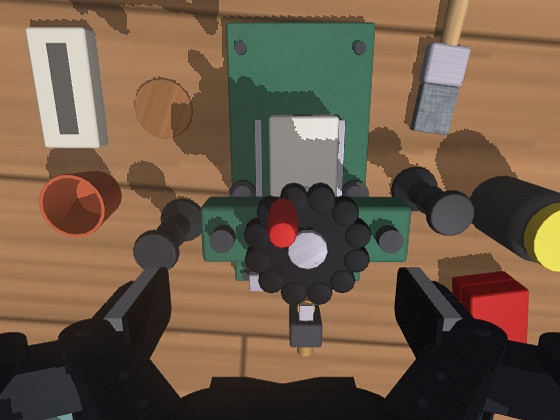

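```bash

python3 -c "
from h import *
d=cam('wrist');h=topress(atz(d,308,250,.194));g=topress(atz(d,283,236,.244));print(h*1000,g*1000,np.degrees(np.arctan2((g-h)[1],-(g-h)[0]))%360)"
python3 -m crank '[0.04,0.004,0,0,0,0,1,0.04,0.004,0,0,0,0,1,0.04,0.004,0,0,0,0,1,0,0.004,0,0,0,0,1,0,0,0,0,0,0,1,0,0,0,0,0,0,1]'
python3 -c "
from h import *
where()
d=cam('wrist');cv2.imwrite('pics/w11.png',d['image'])
d=cam('top');cv2.imwrite('pics/t11.png',cv2.resize(d['image'][130:290,180:400],None,fx=3.6,fy=3.6,interpolation=cv2.INTER_CUBIC))
e=cam('scene');cv2.imwrite('pics/s11.png',cv2.resize(e['image'][180:310,180:380],None,fx=4,fy=4,interpolation=cv2.INTER_CUBIC))
"
```

```text
[ -4.98  -0.49 194.  ] [-33.25 -17.58 244.  ] 328.8518858662515
time_s: 28.18
ee_pos: [0.4643, 0.0376, 0.3101]
ee_rot: [-0.037, 0.999, -0.002, 0.003]
contact_force: [0.1, -1.2, 0.7]
grip_width: 0.0853
t 28.175 press frame [-152.78   -2.58  310.12] F [ 0.11 -1.18  0.69] w 0.08529795696880749 j [ 0.42  0.07  0.03  0.01 -1.53 -1.92]
```

View pics/w11.png

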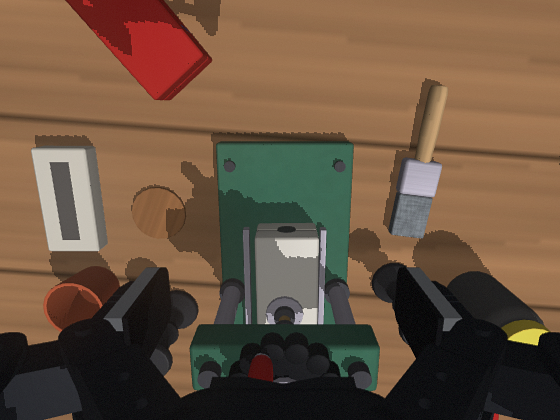

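View pics/s11.png

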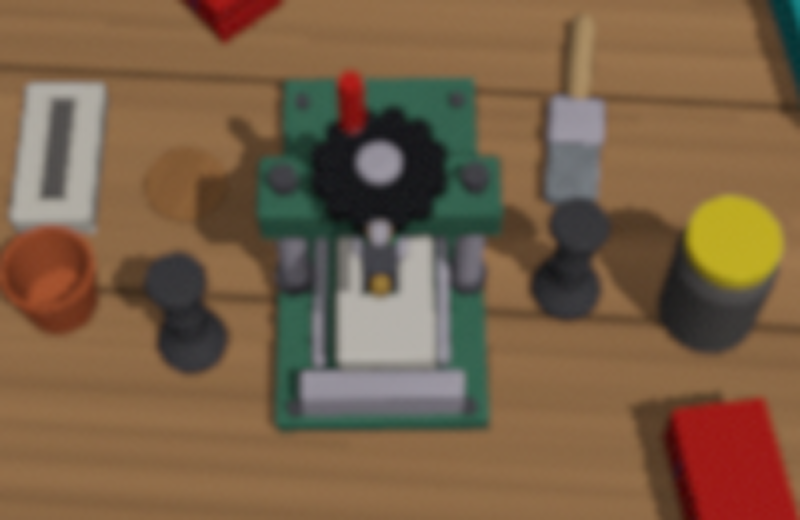

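View pics/t11.png

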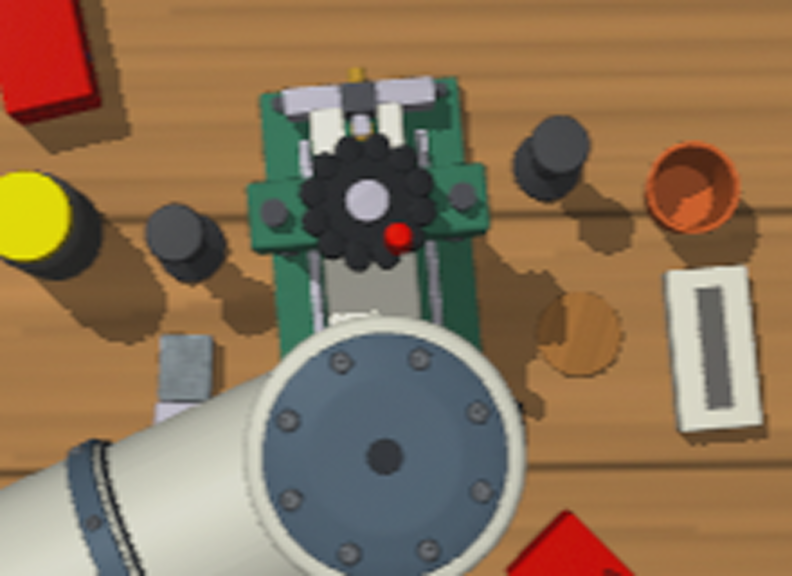

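```bash

python3 -c "
from h import *
d=cam('wrist')
for u in range(264,312,4): print(u,[int(topress(pt(d,u,v))[2]*10000)/10 for v in range(294,324,3)])
"
```

```text
264 [74.9, 74.3, 74.6, 73.9, 75.1, 76.2, 73.9, 74.8, 74.5, 73.4]
268 [74.7, 74.6, 73.1, 74.6, 78.2, 78.9, 79.2, 79.4, 79.8, 79.7]
272 [75.9, 74.9, 74.6, 78.5, 80.3, 79.1, 78.8, 79.2, 77.1, 78.5]
276 [74.1, 74.1, 79.0, 80.4, 80.3, 79.0, 85.1, 85.8, 86.3, 86.2]
280 [74.5, 75.9, 78.7, 79.5, 78.5, 85.2, 87.3, 85.0, 92.0, 108.3]
284 [73.8, 78.0, 79.3, 78.9, 79.9, 86.5, 86.6, 89.4, 95.3, 106.5]
288 [74.0, 76.0, 79.1, 78.0, 79.1, 85.4, 84.9, 86.2, 93.4, 106.4]
292 [75.5, 73.9, 80.2, 79.2, 79.9, 79.9, 86.2, 86.4, 87.3, 85.9]
296 [74.3, 74.2, 74.3, 79.3, 78.5, 78.6, 79.1, 77.9, 78.4, 79.1]
300 [73.8, 75.2, 76.1, 76.1, 78.6, 79.0, 79.3, 77.8, 79.6, 78.3]
304 [74.1, 73.7, 74.4, 74.0, 74.1, 74.4, 73.2, 73.8, 73.3, 74.2]
308 [75.0, 75.3, 74.0, 74.7, 75.1, 73.3, 74.6, 75.0, 73.9, 73.2]
```

```bash
python3 -c "
from h import *
where();print(bot.sign_off())"
```

```text
t 28.375 press frame [-152.9    -2.68  310.32] F [-0.89  0.37 -0.17] w 0.08548352420775497 j [ 0.42  0.07  0.03  0.01 -1.53 -1.92]
the job is handed in; nothing more can be done
None
```

I pushed the mould home, cranked the wheel to three clicks past the bite, let go and handed the job in at 28.4 s. No verdict came back.

- **Mould:** I pushed with closed fingers until the mould stopped moving and the force climbed to about 31 N in all, below the 40 N chip limit. The cameras then showed it flush against the back stop, and still flush at the end.
- **Crank:** I led it from notch 4 to notch 11 (330°). The mean load on the crank rose by about 2.6 N between notches 8 and 9, then by 0.6–0.9 N per click. That puts the bite at about click 8.0–8.4.
- **Foot:** its disc sank 6.1 mm in the wrist camera's depth readings, which is about 4.1 clicks to contact. That gives a bite near click 8.1 and agrees with the load reading.
- **Clamp force:** I estimate 51–55 N at notch 11, inside the 45–64 N window. This is worked out from the bite position, not measured directly.
- **After release:** the crank read 329° in the wrist view and looked unchanged in the final pictures. The arm is clear of everything, and the bystanders looked unmoved in the final pictures.

**What disagreed:**
- The wrist and top cameras placed the press up to about 7 mm apart. I set the push and the grip by touch and by what the wrist camera showed.
- A rough look at the foot before cranking had suggested a bite near click 8.7. Even that would give about 49 N, which is still within the window.

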